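# Lock the roller extension bar into its receiver

### The job

Fit the roller extension bar to the outfeed support: start its tapered nose in the open end of the square steel receiver, press the spring button flush so that it slips in under the receiver's edge, then slide the bar on in until the button pops out through the slot in the receiver's side. Feed it by feel and never ram or force it, let go with the bar locked in place, and leave the other things on the bench where they are.

Things in the scene. Friction and masses are not known exactly. Their poses are not given: they have to be found in the camera images.
- bar_grip (a point): Point on the middle line of the loose extension bar, near its balance point: a 25 mm square aluminium tube, 0.28 kg, lying level on the bench (this point 12.5 mm up). +y runs along the bar to its nose, +z up, +x is the button's side. Ahead of it: button centre 100 mm, nose tip 190 mm. Behind it: tube end 120 mm, then the roller head to 162 mm.
- bar_button (a point): Centre of the oblong spring button at the tube's +x face, middle height (axes as bar_grip). 16 mm long along the bar, 10 mm high, 7 mm proud when out, flat face, straight sides: it blocks on the receiver's end unless pressed nearly flush. It slides in squarely, so a finger over only its rear half presses all of it and leaves the front half free to enter.
- bar_nose (a point): Centre of the end face of the bar's nose, a black plastic plug tapering from 25 to 19 mm square over its last 12 mm; 90 mm ahead of the button's centre, axes as bar_grip. Let go with the nose 75 mm in the receiver, the bar stays there but sags at the roller end by about 0.05 rad; sliding it takes 3 to 6 N, and a grip that strains it out of line jams it.
- bar_roller (a point): Centre of the rubber roller (32 mm thick) in a steel yoke at the bar's rear end, 143 mm behind bar_grip and 33.5 mm higher; the head is 64 mm wide (72 over the axle ends) and 62 mm tall, its underside level with the tube's. Axes as bar_grip but turning with the roller.
- button (a joint): How far the button is pressed in: 0 = fully out, 7 mm proud of the tube; 0.007 = flush with it; 0.0085 = end stop. Spring: 3 N to start, 6.5 N when flush. Caught under the receiver's wall it reads 0.0045 to 0.007; popped out into the slot, near 0.
- receiver_mouth (a point): Centre of the open end of the fixed receiver: steel box section, 33 mm square outside, 27.5 mm inside, 220 mm long, level, middle line 50 mm above the bench. +y points into it along that line, +z up. The bar goes in nose first, button on the +x side, 1.25 mm to spare all round. First bracket 75 mm past the mouth (foot 84 mm wide, strap 3 mm proud).
- receiver_slot (a point): Centre of the oblong slot (19 mm along, 13 mm high) through the receiver's +x wall (2.75 mm thick), at the outer face, 50 mm past the mouth, middle height; axes as receiver_mouth. With the button popped out the bar can slide only 3 mm, the button shows 2 to 5 mm outside and the nose is 140 mm past the mouth.
- chisel_mid (a point): middle of a loose bench chisel, 270 mm long lying flat, wooden handle; bystander
- mallet_mid (a point): middle of the head (150 x 75 x 60 mm) of a loose wooden mallet, lying; its 245 mm handle runs towards the point's -y; bystander
- tape_measure_mid (a point): middle of a loose tape measure, 70 x 42 x 66 mm; bystander
- sanding_block_mid (a point): middle of a loose cork sanding block, 110 x 60 x 34 mm; bystander
- glue_bottle_mid (a point): middle of an upright glue bottle, 62 mm across, 170 mm tall; bystander
- slat_mid (a point): middle of a loose wooden chair slat, 52 x 300 x 20 mm, lying with its length along the point's y; bystander
- varnish_tin_mid (a point): middle of an upright tin, 86 mm across, 95 mm tall; bystander

How it is judged:
By the outcome, as a careful person would: the job done as asked, in the order asked, and still so for the second after the job is handed in, with the robot touching nothing.
It also fails if it takes over 72 s, if anything falls off the work surface, if the arm or the gripper's body presses on something with over 40 N, if the wrist force passes 120 N, or if a joint passes its speed limit or range.

### The arm

A 7-joint arm with a two-finger parallel gripper is mounted at the origin on the work surface. World frame = base frame: x ahead of the robot, y to its left, z up, the work surface at z = 0. Lengths are in mm, angles in rad, forces in N, time in s.
With the tool pointing down it reaches from about 400 to 875 mm from the base axis. Payload 4.4 kg.
Tool frame: the origin (TCP) lies at the centre of the arm's flange, where the gripper is bolted on; the fingertips stand 173 mm ahead of it and the grasp point (between the pads) lies 155 mm ahead of it; z points along the fingers, y is the line along which they close (so a half turn about z gives the same grasp; the last joint's range is limited). The gripper opens to 85 mm and grips with 20 to 120 N. Pads are 22 mm wide; open, the fingers measure 114 mm over their backs; the gripper's body (76 mm by 85 mm) begins 54 mm behind the grasp point. The pads swing forward as they close: fully open they stand 13 mm farther back than shut.
Start: joints at [-1.309, 0.628, 0.038, 1.517, -0.027, 0.996, -0.02], TCP at [209.256, 615.408, 404.713] pointing down, gripper open.
Joint ranges: [-3.06, 3.06], [-0.37, 2.12], [-1.25, 1.32], [0.18, 2.47], [-1.1, 4.24], [0.23, 1.98], [-2.94, 2.94]. Speed limits (rad/s): [2.57, 2.57, 3.14, 3.14, 3.14, 3.14, 3.14].

### API

Orientations are given as a unit quaternion [w, x, y, z].
In Python, from workcell import bot gives the robot as it stands. The module is installed in compiled form; this text tells all that it offers. Calls block until the motion is done:
- bot.move_to(position, orientation): joint-space move of the TCP to a pose.
- bot.move_straight(position, feed=150, rot=None, stop_force=None): straight line of the TCP; rot=None keeps the orientation; feed is the mean speed in mm/s. With stop_force (N) it stops when the force on the tool has changed by that much, and returns True; else False.
- bot.move_j(angles): joint-space move.
- bot.command_gripper(opening, effort=None): finger opening in mm; effort is the grip in N (None keeps the last); returns when the fingers have stopped.
- bot.wait(seconds).
- bot.inverse_kinematics(position, orientation): joint angles nearest the present ones, or None.
- bot.get_obs(): the state.
- bot.grab_frame(name): name is "side" or "top" or "wrist"; returns (picture, depth): 384x512x3 uint8, red, green, blue; 384x512 float32, mm along the optical axis (not along the pixel's ray), 0 where there is no reading.
- bot.camera_params(name): a dict with "fx", "fy", "cx", "cy" (pixels), "k1" (the pictures are not rectified: a ray, as slopes to the right and down, at radius r is drawn at 1 + k1 r^2 times it, then the intrinsics apply), "R" (3x3) and "t" (3): a world point X has camera coordinates R X + t; the wrist camera has in their place "tool_from_camera" (4x4, takes a point from camera to tool coordinates, whose origin is the TCP and whose axes are the flange's). Camera axes: x right, y down, z forward; pixel columns grow to the right and rows downward; lengths in mm; the calibration is good to about 2 mm. A picture is of the moment at which its call begins: read the wrist's pose just before it. camera_params takes no time and is no camera call.
A pose or a line that the arm cannot do raises bot.Unreachable and nothing moves.
- bot.finish_job(): hands the job in; it is judged then, once.
Trained networks look in the newest picture that a camera, given by its name, has taken for a name from the list of things; names that differ only in an ending like _2 or _b are one class to them, and where a whole thing is asked for, a point or a joint stands for the part that bears it (a point fixed in the world has none). Each returns a list of dicts, best first, with "conf" (0 to 1); they miss things now and then, are a little off and sometimes report something else, mostly with a low value. They report only what shows in the picture. A call takes as long as a camera call.
- bot.spot_in(camera, label): "box" ([left, top, right, bottom] in pixels, round what is visible of it).
- bot.trace(camera, label): "region" (384x512 bool, what is visible of it) and "box" ([left, top, right, bottom] in pixels, round what is visible of it).
- bot.mark_of(camera, label): "centre" ([column, row] in pixels: a listed point, or the origin of a listed thing).
The state is a dict: "t": time; "qpos": joint angles; "qvel": joint speeds; "joint_efforts": joint torques, N m; "tcp_pos": TCP position; "ee_rot": TCP orientation; "force": force on the tool from outside, world axes, zero at the start; "torque": the same for the moment, N m; "width": finger opening in mm; "grip_force": force on a finger pad.
Only numpy, scipy, OpenCV 4.12 (cv2) and the standard library are available. Lean on these libraries where they do the work, as an engineer would, in place of code of your own. Each camera call takes 0.05 s, during which the arm holds its last target. There are 200 camera calls.

## Working session

There is one attempt and no reset: what is moved stays moved. The work goes in short steps, each a Python script; the robot and the scene stay as the last script left them, time stands still between calls to the robot, and variables do not carry over. Pictures are saved under pics/ and viewed, at most 10 in all, crops included, and the job is handed in when it is done.

```bash
mkdir -p pics; ls; cat > h.py <<'E'
import numpy as np, cv2
from workcell import bot
from scipy.spatial.transform import Rotation as Rn
def q2R(q): return Rn.from_quat([q[1],q[2],q[3],q[0]]).as_matrix()
def R2q(R):
    a=Rn.from_matrix(R).as_quat(); return [a[3],a[0],a[1],a[2]]
def cam(name,obs=None):
    p=bot.camera_params(name)
    if name=="wrist":
        T=np.array(p["tool_from_camera"]); o=obs or bot.get_obs()
        Rt=q2R(o["ee_rot"]); R=Rt@T[:3,:3]; c=Rt@T[:3,3]+np.array(o["tcp_pos"])
    else:
        R=np.array(p["R"]).T; c=-R@np.array(p["t"])
    return p,R,c
def ray(uv,C):
    p,R,c=C
    d=np.array([(uv[0]-p["cx"])/p["fx"],(uv[1]-p["cy"])/p["fy"]]); u=d.copy()
    for _ in range(20): u=d/(1+p["k1"]*(u@u))
    return c,R@np.array([u[0],u[1],1.])
def at_depth(uv,z,C):
    c,d=ray(uv,C); return c+d*z
def at_z(uv,z,C):
    c,d=ray(uv,C); return c+d*(z-c[2])/d[2]
def tri(l):
    A=np.zeros((3,3)); b=np.zeros(3)
    for c,d in l:
        d=d/np.linalg.norm(d); P=np.eye(3)-np.outer(d,d); A+=P; b+=P@c
    return np.linalg.solve(A,b)
def save(name,im): cv2.imwrite("pics/"+name+".png",im[:,:,::-1])
def proj(X,C):
    p,R,c=C; x=R.T@(np.array(X)-c); u=x[:2]/x[2]; u=u*(1+p["k1"]*(u@u)); return np.array([u[0]*p["fx"]+p["cx"],u[1]*p["fy"]+p["cy"]])
E
cat > a.py <<'E'
from h import *
np.set_printoptions(precision=1,suppress=True)
ims=[]
for n in ["top","side"]:
    im,d=bot.grab_frame(n); ims.append(im); C=cam(n); np.savez("pics/"+n+"0.npz",im=im,d=d)
    print(n,"cam at",C[2])
    for l in ["bar_grip","bar_button","bar_nose","bar_roller","receiver_mouth","receiver_slot"]+(["chisel_mid","mallet_mid","tape_measure_mid","sanding_block_mid","glue_bottle_mid","slat_mid","varnish_tin_mid"] if n=="top" else []):
        r=bot.mark_of(n,l)
        for k in r[:2]:
            u=k["centre"]; z=d[min(383,int(u[1])),min(511,int(u[0]))]
            print(l,round(k["conf"],2),np.array(u),at_depth(u,z,C))
    save(n+"0",im)
print(bot.get_obs())
E
python3 a.py
```

```text
pics
top cam at [ 276.5  -21.1 1559.1]
bar_grip 0.8 [313.4 210.4] [ 463.2 -169.6   27.5]
bar_button 0.72 [387.6 268.5] [ 273.5 -418.    22.7]
bar_button 0.61 [281.6 206.4] [475.9 -63.   19.6]
bar_nose 0.61 [251.2 215.8] [444.   39.5   3. ]
bar_roller 0.44 [352.1 203.5] [ 484.4 -294.4   59.2]
receiver_mouth 0.84 [241.6 172.6] [580.3  72.2  67.1]
receiver_slot 0.84 [226.2 162.8] [627.5 130.8   2. ]
chisel_mid 0.68 [172.  249.6] [323.  302.3  19.3]
chisel_mid 0.28 [252.6 123.5] [760.7  41.   34.4]
mallet_mid 0.62 [133.5 205.6] [463.8 429.7  63.3]
tape_measure_mid 0.84 [325.6 121.7] [ 763.4 -208.1   59.2]
sanding_block_mid 0.61 [251.2 123.9] [760.8  46.   29.2]
sanding_block_mid 0.23 [395.3 152.6] [ 650.9 -433.6   94.3]
glue_bottle_mid 0.91 [172.9 121. ] [734.8 296.9 133.5]
slat_mid 0.85 [388.2 267.4] [ 277.1 -421.6   16.6]
slat_mid 0.25 [227.1 161.1] [635.3 128.6  -5.4]
varnish_tin_mid 0.82 [397.6 150. ] [ 658.2 -439.7  100.8]
side cam at [ 199.6 -693.   689.7]
bar_grip 0.85 [272.5 267. ] [ 471.6 -166.5   23.4]
bar_button 0.68 [255.1 244.2] [465.3 -76.2  25.3]
bar_nose 0.75 [233.2 228.5] [436.8  11.1  22.2]
bar_nose 0.37 [171.7 190.3] [324.6 277.2  20. ]
bar_roller 0.78 [303.3 300.8] [ 472.4 -309.6   60.9]
bar_roller 0.23 [199. 154.] [462.2 403.   56.4]
receiver_mouth 0.69 [273.4 196.8] [599.9  80.   33.6]
receiver_slot 0.87 [269.3 186.2] [594.8  98.3  64.1]
{'t': 1.05, 'qpos': array([-1.3,  0.6,  0. ,  1.5, -0. ,  1. , -0. ]), 'qvel': array([ 0.,  0., -0.,  0., -0., -0., -0.]), 'joint_efforts': array([  0. , -56.3,   1.2, -19.4,   0. ,   0. ,   0. ]), 'tcp_pos': array([209.3, 615.4, 404.7]), 'ee_rot': array([-0. ,  0.2,  1. ,  0. ]), 'force': array([ 0.7, -0.4, -0.3]), 'torque': array([-0.,  0., -0.]), 'grip_force': 0.0, 'width': 85.52343274747615}
```

```bash
python3 - <<'E'
import cv2
a=cv2.imread("pics/top0.png");b=cv2.imread("pics/side0.png")
cv2.imwrite("pics/v1.png",cv2.resize(a[90:300,120:410],None,fx=2.7,fy=2.7,interpolation=cv2.INTER_CUBIC))
cv2.imwrite("pics/v2.png",cv2.resize(b[130:350,140:400],None,fx=2.7,fy=2.7,interpolation=cv2.INTER_CUBIC))
E
```

```text
(no output)
```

View pics/v1.png

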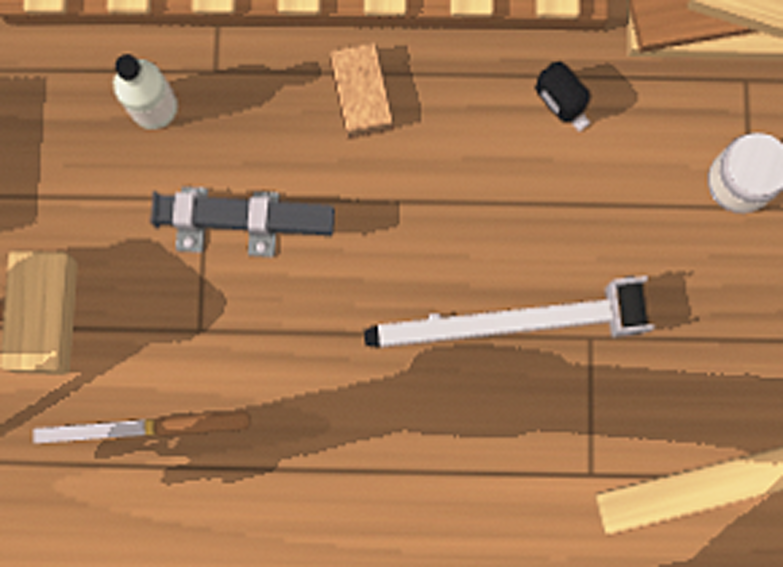

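View pics/v2.png

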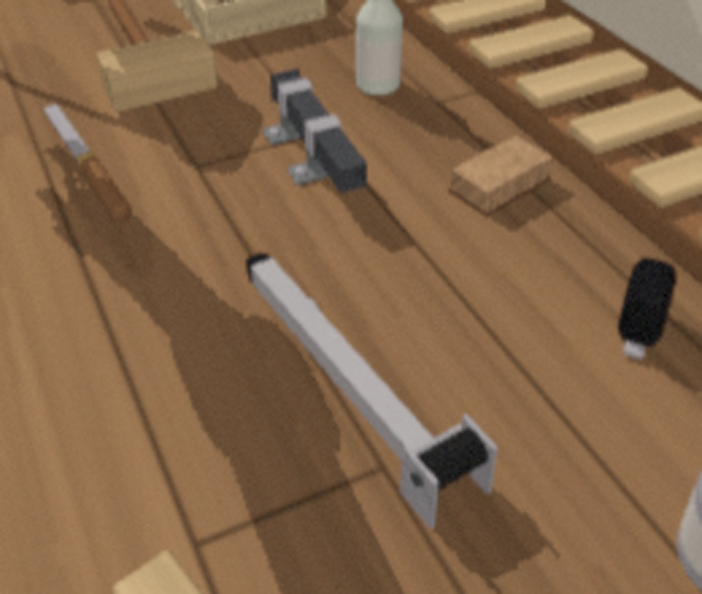

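Top view (crop): the bar's nose is at crop (372,336) with the button on the upper (+x) side at (437,315). The receiver's mouth is at (333,220), opening to the right. Bar and receiver lie roughly parallel, both along +y. The side view agrees. Next I'll take close looks with the wrist camera.

```bash
cat >> h.py <<'E'
def tool(yaw,pitch=0,flip=1):
    """tool down; closing line along part's x; yaw = part's rotation about world z; pitch = rotation about part's x"""
    P=Rn.from_euler('z',yaw).as_matrix()@Rn.from_euler('x',pitch).as_matrix()
    T=np.column_stack([np.array([0,-flip,0]),np.array([flip,0,0]),np.array([0,0,-1])]).astype(float)
    # x = y cross z
    T[:,0]=np.cross(T[:,1],T[:,2])
    return R2q(P@T)
def cloud(d,C):
    p,R,c=C; v,u=np.mgrid[0:384,0:512]
    x=np.stack([(u-p["cx"])/p["fx"],(v-p["cy"])/p["fy"]],-1); w=x.copy()
    for _ in range(10): w=x/(1+p["k1"]*(w**2).sum(-1,keepdims=True))
    return c+(np.concatenate([w,np.ones_like(w[...,:1])],-1)*d[...,None])@R.T
E
cat > b.py <<'E'
from h import *
np.set_printoptions(precision=2,suppress=True)
p=bot.camera_params("wrist"); print(np.array(p["tool_from_camera"]),p["fx"],p["k1"])
for f in (1,-1):
    print(f,bot.inverse_kinematics([520,0,430],tool(0,0,f)))
E
python3 b.py
```

```text
[[-0.   -0.95 -0.31 79.49]
 [ 1.   -0.   -0.    0.64]
 [-0.   -0.31  0.95 31.47]
 [ 0.    0.    0.    1.  ]] 285.01654669435425 -0.05477360626465861
1 [-0.38  0.45  0.47  1.85 -0.25  0.9   0.21]
-1 [ 0.16  0.42 -0.3   1.84  0.16  0.9   2.93]
```

```bash
cat > c.py <<'E'
from h import *
np.set_printoptions(precision=1,suppress=True)
for i,(x,y) in enumerate([(570,60),(500,-50)]):
    bot.move_to([x,y,360],tool(0))
    o=bot.get_obs(); im,d=bot.grab_frame("wrist"); C=cam("wrist",o); save(f"w{i}",im)
    np.savez(f"pics/w{i}.npz",im=im,d=d,**{k:np.array(o[k]) for k in("tcp_pos","ee_rot")})
    P=cloud(d,C)
    for l in ["bar_grip","bar_button","bar_nose","bar_roller","receiver_mouth","receiver_slot"]:
        for k in bot.mark_of("wrist",l)[:1]:
            u=k["centre"]; print(l,round(k["conf"],2),np.array(u),at_depth(u,d[int(u[1]),int(u[0])],C), ray(u,C)[1])
    for l in ["receiver_slot","bar_grip"]:
        r=bot.trace("wrist",l)
        if r: print("trace",l,r[0]["conf"],r[0]["box"]); np.save(f"pics/w{i}_{l}.npy",r[0]["region"])
    m=(P[...,2]>60)&(P[...,2]<72)&(d>0)&(abs(P[...,0]-600)<80)&(P[...,1]>20)&(P[...,1]<330)
    q=P[m]; print("rec",m.sum(),np.percentile(q,[2,50,98],axis=0))
    print("table z",np.median(P[...,2][d>0]))
    m=(P[...,2]>18)&(P[...,2]<32)&(abs(P[...,0]-460)<40)&(P[...,1]>-270)&(P[...,1]<50)
    q=P[m]
    if m.sum()>50: print("bar",m.sum(),np.percentile(q,[2,50,98],axis=0), np.polyfit(q[:,1],q[:,0],1))
print(bot.get_obs()["t"])
E
python3 c.py
```

```text
bar_grip 0.89 [181.6 325.1] [ 471.7 -148.8   24.1] [-0.3 -0.8 -0.8]
bar_button 0.93 [177.3 264.7] [472.3 -58.5  17.2] [-0.3 -0.6 -0.9]
bar_nose 0.87 [146.7 200.4] [443.7  28.   17.6] [-0.4 -0.3 -0.9]
receiver_mouth 0.66 [271.3 170.8] [585.7  75.6  65.2] [ 0.1 -0.2 -1. ]
receiver_slot 0.75 [289.8 122.5] [601.5 120.7  65.7] [ 0.1 -0.1 -1. ]
trace receiver_slot 0.91 [231.3, 0.3, 320.6, 178.4]
trace bar_grip 0.7 [134.8, 194.6, 200.7, 347.6]
rec 6832 [[573.   73.8  64.4]
 [590.6 154.4  66.1]
 [608.5 217.2  69.7]]
table z -0.15864929253999094
bar 2177 [[ 437.9 -178.    19. ]
 [ 460.3  -88.8   24.1]
 [ 481.7   26.9   25.6]] [ -0.1 450.9]
bar_grip 0.86 [229.1 254.9] [ 468.8 -152.    24.2] [-0.1 -0.5 -0.9]
bar_button 0.8 [226.1 179.7] [468.5 -56.5  25.9] [-0.1 -0.3 -1. ]
bar_nose 0.74 [201.5 100. ] [445.5  28.1  23. ] [-0.2 -0.  -1. ]
trace receiver_slot 0.7 [324.7, 0.0, 382.5, 55.8]
trace bar_grip 0.81 [190.4, 98.7, 267.1, 334.8]
rec 2036 [[570.8  70.5  62.6]
 [587.1  89.5  65.7]
 [603.5 107.8  67.3]]
table z -0.3027363065554596
bar 5178 [[ 438.7 -260.6   21.2]
 [ 462.   -90.3   24.3]
 [ 489.5   24.1   25.8]] [ -0.1 450. ]
4.9
```

```bash
cat > d.py <<'E'
from h import *
np.set_printoptions(precision=4,suppress=True)
def axis(q,lo,hi,step=6):
    ys,xs,w=[],[],[]
    for y in np.arange(lo,hi,step):
        s=q[(q[:,1]>=y)&(q[:,1]<y+step)]
        if len(s)>15: a,b=np.percentile(s[:,0],[2,98]); ys.append(y+step/2); xs.append((a+b)/2); w.append(b-a)
    ys,xs,w=map(np.array,(ys,xs,w)); f=np.polyfit(ys,xs,1); r=xs-np.polyval(f,ys); g=abs(r)<2
    f=np.polyfit(ys[g],xs[g],1); return f,np.std(xs[g]-np.polyval(f,ys[g])),np.median(w)
for i in (0,1):
    z=np.load(f"pics/w{i}.npz"); C=cam("wrist",dict(tcp_pos=z["tcp_pos"],ee_rot=z["ee_rot"])); P=cloud(z["d"],C)
    m=(P[...,2]>62)&(P[...,2]<68.5)&(abs(P[...,0]-600)<45); q=P[m]
    print("rec",*axis(q,72,140 if i==0 else 105), "ymin",np.percentile(q[:,1],[.5,1,3]))
    m=(P[...,2]>22)&(P[...,2]<28)&(abs(P[...,0]-460)<40)&(P[...,1]>-260)&(P[...,1]<50); q=P[m]
    print("bar",*axis(q,-180 if i==0 else -240,12),"ymax",np.percentile(q[:,1],[97,99,99.5]))
E
python3 d.py
python3 - <<'E'
import cv2
a=cv2.imread("pics/w0.png");cv2.imwrite("pics/v3.png",cv2.resize(a,None,fx=1.5,fy=1.5))
E
```

```text
rec [  0.0438 583.8303] 0.1635882725239336 31.74502207322854 ymin [70.7068 71.6629 75.3551]
bar [ -0.1291 449.5774] 0.47481308216431256 24.300263129561017 ymax [22.8106 26.4516 26.922 ]
rec [  0.0538 582.3183] 0.1169368822995327 32.15724113365695 ymin [69.7732 69.9408 71.0696]
bar [ -0.1259 449.6919] 0.195059824298579 24.296572838130942 ymax [20.0103 24.1237 26.1156]
```

View pics/v3.png

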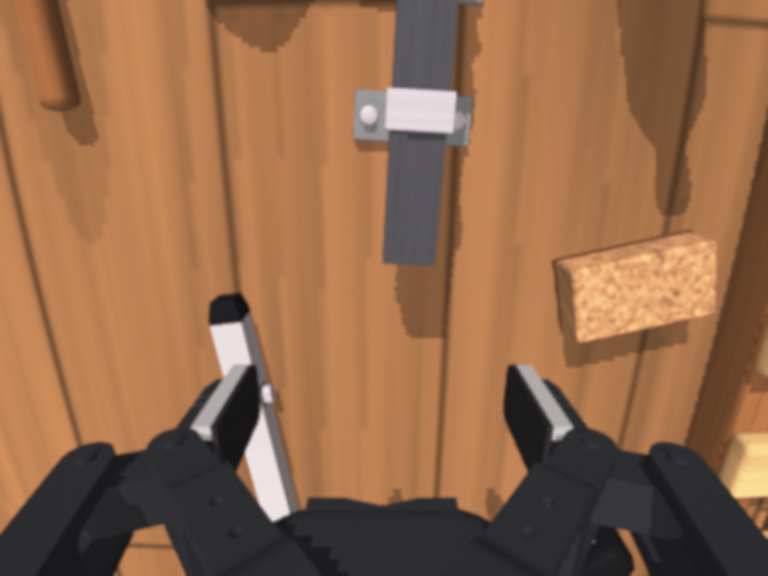

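```bash
cat > e.py <<'E'
from h import *
exec(open("d.py").read().split("for i in")[0])
z=np.load("pics/w0.npz"); C=cam("wrist",dict(tcp_pos=z["tcp_pos"],ee_rot=z["ee_rot"])); P=cloud(z["d"],C)
m=(P[...,2]>62)&(P[...,2]<71)&(abs(P[...,0]-600)<45); q=P[m]
print("rec full",*axis(q,72,222), "nose",at_z((152.7,197.3),22,C), "mouth",at_z((412/1.5,263.5/1.5),66.5,C))
yaw=0.1275; g=np.array([470.1,-160.5]); 
bot.move_to([g[0],g[1],260],tool(yaw))
print("stopped",bot.move_straight([g[0],g[1],176],feed=120,stop_force=8))
bot.command_gripper(10,effort=40)
o=bot.get_obs(); print(o["t"],o["width"],o["grip_force"],o["force"],o["tcp_pos"])
bot.move_straight([g[0],g[1],230],feed=120)
o=bot.get_obs(); print(o["t"],o["width"],o["force"],o["torque"])
E
python3 e.py
```

```text
rec full [  0.0479 583.4086] 0.2026113116861485 31.917240914508056 nose [452.9145  33.4291  22.    ] mouth [588.8792  71.163   66.5   ]
stopped False
6.9917 23.962821654322735 40.523452162742615 [-0.208  -0.7469  4.474 ] [ 470.1867 -160.5561  176.3096]
7.5917 24.30196191609684 [-0.6077  0.2014 -2.6148] [ 0.0033 -0.0139  0.0075]
```

```bash
cat >> h.py <<'E'
M=np.array([586.8,71.0]); A=np.array([0.0478,0.99886]); RX=np.array([0.99886,-0.0478]); YAW=-0.0478
def at(s,lat=0): return M+A*s+RX*lat   # s: along the receiver, 0 = mouth
def st(tag=""):
    o=bot.get_obs(); f=np.array(o["force"]); p=np.array(o["tcp_pos"])
    print(tag,"t%.1f"%o["t"],"s %.1f lat %.2f z %.1f"%((p[:2]-M)@A,(p[:2]-M)@RX,p[2]),"F ax %.1f lat %.1f z %.1f"%(f[:2]@A,f[:2]@RX,f[2]),"T",np.round(o["torque"],2),"w %.1f g %.0f"%(o["width"],o["grip_force"])); return o
E
cat > f.py <<'E'
from h import *
bot.move_straight([*at(-215),213.5],feed=150,rot=tool(YAW))
st()
for n in ("side","top"):
    im,d=bot.grab_frame(n); save(n+"1",im)
a=cv2.imread("pics/side1.png")[150:310,190:370]; b=cv2.imread("pics/top1.png")[140:220,200:340]
v=np.vstack([cv2.resize(a,(560,498),interpolation=2)[:300],cv2.resize(b,(560,300),interpolation=2)]); cv2.imwrite("pics/v4.png",v)
E
python3 f.py
```

```text
t8.5 s -215.4 lat -1.17 z 213.0 F ax -0.7 lat -1.5 z -2.4 T [-0.06 -0.01  0.02] w 24.3 g 40
```

View pics/v4.png

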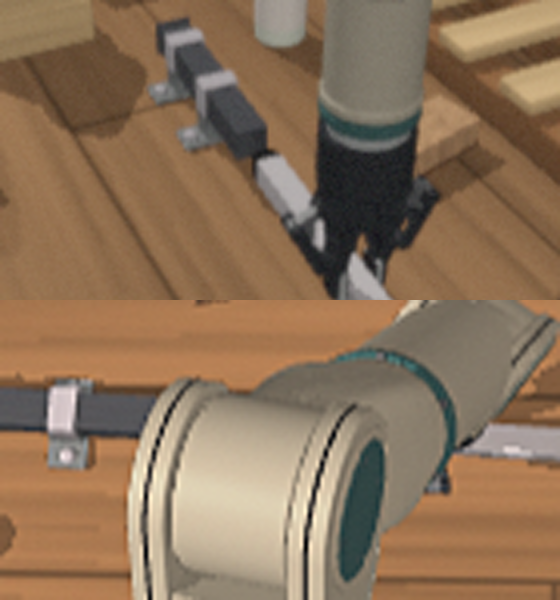

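```bash
cat > g.py <<'E'
from h import *
import sys
bot.wait(0.2); st("start")
for s in (-195,-180,-165,-150,-135):
    r=bot.move_straight([*at(s),213.5],feed=30,stop_force=7); st(f"to {s} {r}")
    if r: break
E
python3 g.py
```

```text
start t8.8 s -215.3 lat -0.38 z 213.7 F ax -0.1 lat 0.2 z -2.4 T [-0.05  0.05  0.02] w 24.1 g 40
to -195 False t9.6 s -195.2 lat 0.02 z 213.5 F ax 0.2 lat 0.6 z -1.9 T [-0.04 -0.04  0.03] w 24.3 g 40
to -180 False t10.2 s -180.0 lat 0.01 z 213.5 F ax -0.2 lat 1.3 z -2.7 T [-0.03 -0.01 -0.04] w 24.2 g 40
to -165 False t10.9 s -165.0 lat 0.01 z 213.5 F ax 0.6 lat -0.5 z -2.8 T [-0.03 -0.05 -0.03] w 24.0 g 40
to -150 False t11.5 s -150.0 lat 0.03 z 213.5 F ax -0.7 lat 0.7 z -3.3 T [ 0.01  0.01 -0.02] w 24.2 g 40
to -135 False t12.2 s -135.0 lat 0.00 z 213.5 F ax -0.2 lat -0.5 z -4.3 T [-0.03  0.02 -0.01] w 24.2 g 40
```

```bash
cat > g2.py <<'E'
from h import *
for s in (-125,-119):
    r=bot.move_straight([*at(s),213.0],feed=30,stop_force=7); o=st(f"to {s} {r}")
    if r: break
im,d=bot.grab_frame("wrist"); save("w2",im); C=cam("wrist",o)
for l in ("bar_button","receiver_mouth","receiver_slot"):
    for k in bot.mark_of("wrist",l)[:2]: 
        u=k["centre"]; X=at_depth(u,d[int(u[1]),int(u[0])],C); print(l,k["conf"],u,X,(X[:2]-M)@A,(X[:2]-M)@RX)
print("proj mouth top, button", proj([*at(0),66.5],C),proj([*at(-19,12.5),50],C))
cv2.imwrite("pics/v5.png",cv2.resize(im[:260,100:412],None,fx=2.3,fy=2.3,interpolation=2)[:,:,::-1])
E
python3 g2.py
```

```text
to -125 False t12.7 s -124.7 lat 0.01 z 213.0 F ax -0.5 lat -0.8 z -3.0 T [-0.05  0.01  0.02] w 24.1 g 40
to -119 False t13.0 s -118.6 lat 0.01 z 213.0 F ax 1.0 lat -0.6 z -3.4 T [-0.01 -0.03  0.04] w 24.4 g 40
bar_button 0.74 [285.6, 47.2] [597.58734946  50.84758927  60.55915868] -19.61380168051394 11.738337119433156
proj mouth top, button [255.50306504 -15.17432771] [284.83997062  49.91356695]
```

View pics/v5.png

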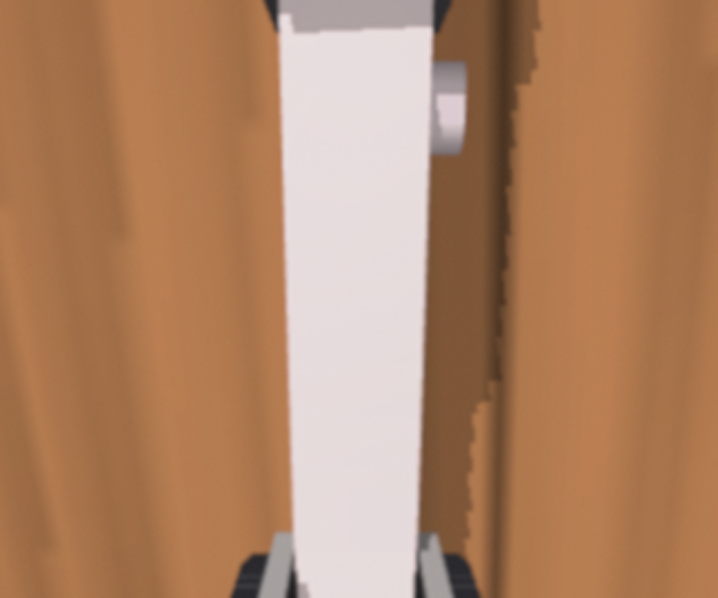

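```bash
cat > i.py <<'E'
from h import *
r=bot.move_straight([*at(-115.5),213.0],feed=30,stop_force=7); st(r)
bot.command_gripper(60,effort=40); st("open")
p=at(-115.5)
bot.move_straight([*p,300],feed=200)
bot.move_straight([*at(-95),300],feed=200); bot.wait(.3)
o=st("look"); im,d=bot.grab_frame("wrist"); save("w3",im); C=cam("wrist",o); P=cloud(d,C)
for l in ("bar_button","receiver_mouth","bar_nose"):
    for k in bot.mark_of("wrist",l)[:2]:
        u=k["centre"]; X=at_depth(u,d[int(u[1]),int(u[0])],C); print(l,k["conf"],u,X,(X[:2]-M)@A,(X[:2]-M)@RX)
S=(P[...,:2]-M)@A; L=(P[...,:2]-M)@RX; Z=P[...,2]
for a in range(-190,40,10):
    m=(S>a)&(S<a+10)&(abs(L)<22)&(Z>40)&(d>0)
    if m.sum()>20: print(a+5,m.sum(),"z %.1f lat %.1f %.1f"%(np.median(Z[m&(abs(L)<8)]),*np.percentile(L[m&(abs(Z-np.median(Z[m]))<4)],[2,98])))
np.savez("pics/w3.npz",im=im,d=d,tcp_pos=o["tcp_pos"],ee_rot=o["ee_rot"])
print(proj([*at(0),66.5],C))
cv2.imwrite("pics/v6.png",cv2.resize(im[:260,100:412],None,fx=2.3,fy=2.3,interpolation=2)[:,:,::-1])
E
python3 i.py
```

```text
False t13.5 s -115.1 lat -0.00 z 213.0 F ax -0.2 lat -0.5 z -2.6 T [0.04 0.01 0.03] w 24.2 g 40
open t13.9 s -115.6 lat 0.10 z 213.2 F ax -1.3 lat -0.7 z -0.3 T [ 0.03  0.04 -0.01] w 60.1 g 0
look t15.1 s -95.8 lat -0.09 z 299.7 F ax -0.5 lat -0.5 z 0.4 T [-0.02 -0.   -0.04] w 59.9 g 0
bar_button 0.68 [273.9, 98.0] [599.62807941  54.53220255  52.947754  ] -15.835841968209571 13.600616115816669
receiver_mouth 0.85 [256.5, 74.6] [587.6881935   70.04117997  66.80636001] -0.9152713300158716 0.9330125593619114
-185 249 z 52.5 lat -12.9 11.6
-175 245 z 52.8 lat -12.7 11.5
-165 274 z 53.2 lat -12.5 11.3
-155 276 z 53.7 lat -12.3 12.0
-145 288 z 54.1 lat -12.2 11.8
-135 303 z 54.6 lat -12.8 11.6
-125 317 z 55.2 lat -12.5 11.5
-115 329 z 55.7 lat -12.4 11.4
-105 353 z 56.0 lat -12.2 11.9
-95 371 z 56.6 lat -12.8 11.7
-85 5322 z 209.0 lat -14.9 14.0
-75 4751 z 57.4 lat -21.7 21.7
-65 426 z 57.8 lat -12.2 11.9
-55 443 z 58.1 lat -12.7 11.8
-45 473 z 58.7 lat -12.5 11.6
-35 480 z 59.1 lat -12.3 11.5
-25 537 z 59.5 lat -12.8 12.0
-15 654 z 59.9 lat -12.6 11.8
-5 653 z 60.4 lat -12.4 11.7
5 803 z 65.8 lat -16.0 15.3
15 847 z 65.9 lat -15.8 15.5
25 866 z 65.9 lat -16.1 15.5
35 892 z 65.9 lat -16.0 15.7
[255.08866843  73.17765124]
```

View pics/v6.png

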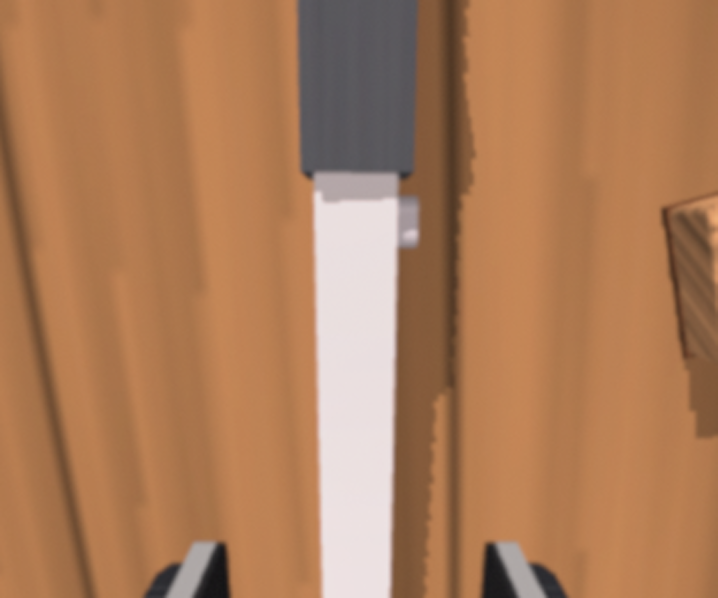

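```bash
cat >> h.py <<'E'
def grasp_pose(s,z,pitch=0,lat=0):
    q=tool(YAW,pitch); G=np.array([*at(s,lat),z]); return G-155*q2R(q)[:,2],q
E
cat > j.py <<'E'
from h import *
z=np.load("pics/w3.npz"); C=cam("wrist",dict(tcp_pos=z["tcp_pos"],ee_rot=z["ee_rot"]))
f=(at_z((277,85.2),52.7,C)[:2]-M)@A; r=(at_z((277,107.4),47.7,C)[:2]-M)@A; m=(at_z((255,75.2),66.5,C)[:2]-M)@A
r2=(at_z((280,107.4),52.7,C)[:2]-M)@A
print("button front %.1f rear %.1f %.1f mouth %.1f"%(f,r,r2,m))
p,q=grasp_pose(-27.2,51.5,0.044)
bot.move_straight(p+[0,0,70],feed=200,rot=q); bot.wait(.2)
o=st("above")
print(bot.move_straight(p,feed=80,stop_force=5)); st("down")
im,d=bot.grab_frame("wrist"); save("w4",im); print(bot.mark_of("wrist","bar_button")[:1],proj([*at(-15.3,12.5),48],cam("wrist")))
cv2.imwrite("pics/v7.png",cv2.resize(im[130:384,130:382],None,fx=2.3,fy=2.3,interpolation=2)[:,:,::-1])
E
python3 j.py
```

```text
button front -7.0 rear -22.6 -22.4 mouth -1.3
above t15.9 s -35.0 lat 0.16 z 276.7 F ax 0.4 lat -0.4 z -0.2 T [-0.1  -0.03  0.04] w 60.0 g 0
False
down t16.9 s -34.1 lat 0.27 z 206.7 F ax 0.3 lat -0.3 z -0.3 T [-0.06  0.01  0.02] w 60.2 g 0
[{'centre': [278.8, 238.0], 'conf': 0.9}] [279.06573019 240.5078803 ]
```

View pics/v7.png

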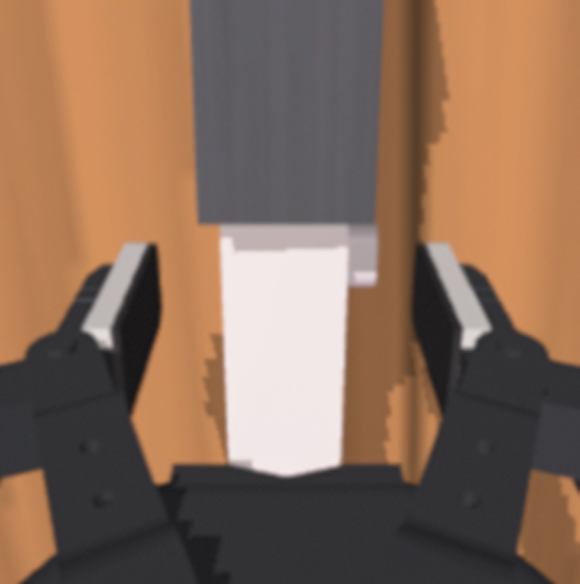

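```bash
python3 - <<'E'
from h import *
C=cam("wrist")
for z in (33,43,51,60,69):
  print(z,[proj([*at(-16.2,l),z],C).round(0) for l in (-30,30)],[proj([*at(-38.2,l),z],C).round(0) for l in (-30,30)])
E
```

```text
33 [array([200., 230.]), array([308., 230.])] [array([202., 265.]), array([306., 265.])]
43 [array([197., 238.]), array([312., 238.])] [array([199., 275.]), array([309., 275.])]
51 [array([193., 245.]), array([315., 245.])] [array([196., 283.]), array([312., 283.])]
60 [array([190., 253.]), array([319., 253.])] [array([193., 294.]), array([316., 294.])]
69 [array([185., 263.]), array([323., 263.])] [array([189., 306.]), array([320., 306.])]
```

```bash
cat > k.py <<'E'
from h import *
S=-26.2
p,q=grasp_pose(S,51.5,0.044); bot.move_straight(p,feed=50)
bot.command_gripper(15,effort=70); bot.wait(.2); st("closed")
p,q=grasp_pose(S,54,0); bot.move_straight(p,feed=20,rot=q); bot.wait(.2); st("level")
for s in (-23,-20,-18,-16,-14.5,-13.2):
    p,q=grasp_pose(s,54); r=bot.move_straight(p,feed=12,stop_force=9); o=st(f"{s} {r}")
    if r: break
im,d=bot.grab_frame("wrist"); save("w5",im)
cv2.imwrite("pics/v8.png",cv2.resize(im[130:384,130:382],None,fx=2.3,fy=2.3,interpolation=2)[:,:,::-1])
E
python3 k.py
```

```text
closed t17.9 s -33.2 lat 0.31 z 207.0 F ax -0.9 lat -0.5 z 5.4 T [-0.08  0.06  0.05] w 23.8 g 70
level t18.6 s -26.5 lat -0.10 z 208.8 F ax -0.3 lat 1.0 z -3.7 T [ 0.24 -0.05 -0.04] w 24.6 g 69
-23 False t19.0 s -22.9 lat -0.00 z 209.0 F ax 0.2 lat -0.1 z -2.8 T [ 0.23 -0.04 -0.01] w 23.8 g 69
-20 False t19.4 s -19.8 lat -0.02 z 209.0 F ax -0.2 lat 0.1 z -3.2 T [ 0.27 -0.03 -0.06] w 23.8 g 69
-18 False t19.8 s -17.8 lat -0.01 z 209.0 F ax 0.6 lat -1.1 z -2.7 T [ 0.26 -0.02  0.01] w 23.7 g 69
-16 False t20.1 s -15.8 lat -0.02 z 209.0 F ax 0.2 lat -0.2 z -3.1 T [ 0.25 -0.02 -0.02] w 23.8 g 69
-14.5 False t20.4 s -14.4 lat -0.02 z 209.0 F ax -0.7 lat 0.6 z -3.5 T [ 0.27 -0.06  0.03] w 24.1 g 69
-13.2 False t20.6 s -13.0 lat -0.01 z 209.0 F ax 0.0 lat -0.2 z -3.3 T [ 0.3   0.02 -0.02] w 24.1 g 69
```

View pics/v8.png

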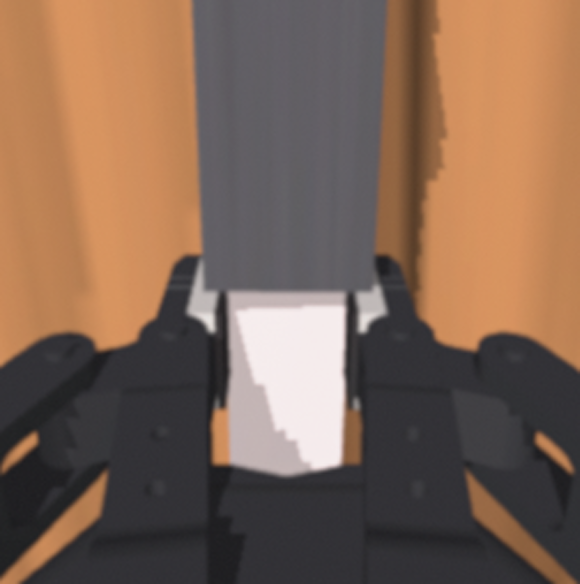

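```bash
cat > l.py <<'E'
from h import *
bot.command_gripper(60,effort=50); bot.wait(.1); st("open")
p,q=grasp_pose(-13.2,134); bot.move_straight(p,feed=200)
p,q=grasp_pose(-85,145); bot.move_straight(p,feed=200); bot.wait(.3)
o=st("look"); im,d=bot.grab_frame("wrist"); save("w6",im); C=cam("wrist",o); P=cloud(d,C)
S=(P[...,:2]-M)@A; L=(P[...,:2]-M)@RX; Z=P[...,2]
z=[];c=[]
for a in [*range(-200,-100,10),-40,-30,-20,-10,5,15,25]:
    m=(S>a)&(S<a+10)&(abs(L)<22)&(Z>40)&(Z<75)&(d>0)
    if m.sum()>20: zz=np.median(Z[m&(abs(L)<8)]); z.append((a+5,zz)); print(a+5,m.sum(),"z %.1f lat %.1f %.1f"%(zz,*np.percentile(L[m&(abs(Z-np.median(Z[m]))<4)],[2,98])))
b=[k for k in z if k[0]<0]; print(np.polyfit(*zip(*b),1))
for k in bot.mark_of("wrist","bar_button")[:2]: print(k)
cv2.imwrite("pics/v9.png",cv2.resize(im[:260,100:412],None,fx=2.3,fy=2.3,interpolation=2)[:,:,::-1])
E
python3 l.py
```

```text
open t21.2 s -13.2 lat 0.02 z 209.1 F ax 0.1 lat 0.9 z 0.6 T [-0.01  0.03 -0.  ] w 60.0 g 0
look t22.6 s -83.9 lat -0.06 z 299.6 F ax -0.0 lat 0.1 z -0.1 T [-0.03  0.    0.01] w 60.0 g 0
-195 225 z 53.6 lat -15.8 8.5
-185 229 z 54.0 lat -15.5 8.3
-175 246 z 54.3 lat -15.4 9.1
-165 257 z 54.6 lat -15.1 8.9
-155 263 z 54.8 lat -14.9 8.8
-145 275 z 55.3 lat -14.7 8.7
-135 297 z 55.6 lat -15.4 9.3
-125 299 z 55.8 lat -15.2 9.2
-115 329 z 56.5 lat -14.9 9.1
-105 342 z 56.9 lat -14.8 9.6
-35 480 z 59.4 lat -14.1 10.3
-25 490 z 59.7 lat -13.9 10.5
-15 495 z 59.9 lat -13.7 10.4
-5 590 z 60.3 lat -13.6 10.8
10 781 z 65.9 lat -15.9 15.3
20 790 z 65.8 lat -15.7 15.4
30 862 z 65.9 lat -16.0 15.3
[3.59344354e-02 6.05411500e+01]
{'centre': [271.7, 94.6], 'conf': 0.59}
```

View pics/v9.png

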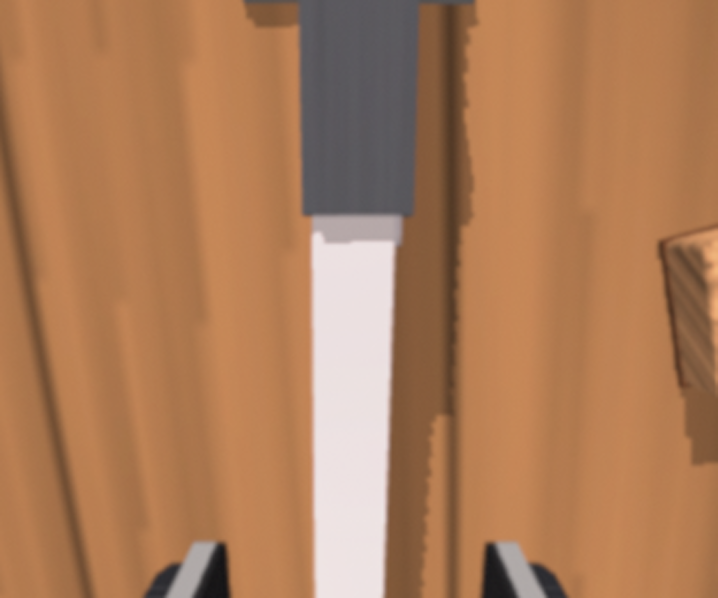

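The picture shows the button caught at the receiver's edge, about 2.5 mm proud at (398,228). The bar sags about 0.036 rad and leans slightly to −x. I'll regrip at the balance point matched to that, level it and feed.

```bash
cat >> h.py <<'E'
def gp(s,z,pitch=0,lat=0,dyaw=0):
    q=tool(YAW+dyaw,pitch); return np.array([*at(s,lat),z])-155*q2R(q)[:,2],q
E
cat > m.py <<'E'
from h import *
p,q=gp(-102,49,.036,-2.25,-.0115)
bot.move_straight(p+[0,0,50],feed=200,rot=q); bot.move_straight(p,feed=80,stop_force=5); bot.wait(.1); st("down")
bot.command_gripper(15,effort=50); bot.wait(.2); st("closed")
p,q=gp(-102,53.7,0,-1.7,-.008); bot.move_straight(p,feed=15,rot=q); bot.wait(.2); st("level")
for s in (-97,-92,-86,-80,-74,-68,-63,-58):
    p,q=gp(s,53.7,0,-1.6,-.008); r=bot.move_straight(p,feed=20,stop_force=9); st(f"{s} {r}")
    if r: break
E
python3 m.py
```

```text
down t23.9 s -107.7 lat -2.06 z 204.3 F ax 0.5 lat 0.0 z 0.0 T [-0.03 -0.01  0.06] w 60.2 g 0
closed t24.6 s -107.6 lat -2.20 z 204.2 F ax 0.3 lat -0.4 z 4.7 T [0.1  0.09 0.07] w 24.0 g 53
level t25.4 s -101.9 lat -1.76 z 208.5 F ax 1.0 lat 0.8 z -4.3 T [ 0.05 -0.27 -0.09] w 24.4 g 52
-97 False t25.8 s -97.2 lat -1.68 z 208.7 F ax -1.9 lat 0.7 z -2.6 T [-0.39 -0.08 -0.02] w 24.2 g 52
-92 False t26.2 s -91.4 lat -1.56 z 208.7 F ax -1.0 lat 0.8 z -3.0 T [-0.23 -0.13 -0.06] w 24.1 g 52
-86 False t26.6 s -85.4 lat -1.54 z 208.7 F ax -0.6 lat 0.8 z -2.9 T [-0.13 -0.09  0.01] w 24.1 g 52
-80 False t27.1 s -79.5 lat -1.49 z 208.7 F ax -0.0 lat 0.5 z -3.6 T [-0.19 -0.18  0.03] w 24.5 g 52
-74 False t27.6 s -73.5 lat -1.47 z 208.7 F ax -1.2 lat 1.0 z -3.5 T [-0.18 -0.26 -0.01] w 24.2 g 52
-68 False t28.0 s -67.5 lat -1.44 z 208.7 F ax -0.3 lat 1.5 z -3.1 T [-0.23 -0.36  0.07] w 23.8 g 52
-63 False t28.4 s -62.6 lat -1.43 z 208.7 F ax -1.0 lat 2.9 z -3.7 T [-0.25 -0.5   0.03] w 23.7 g 52
-58 False t28.8 s -57.5 lat -1.43 z 208.7 F ax -1.1 lat 3.2 z -2.6 T [-0.39 -0.57  0.02] w 24.2 g 52
```

```bash
cat > n.py <<'E'
from h import *
for s in (-56,-54.5,-53,-52,-51,-50,-49,-48):
    p,q=gp(s,53.7,0,-1.0,-.005); r=bot.move_straight(p,feed=10,rot=q,stop_force=7); st(f"{s} {r}")
    if r: break
bot.wait(.2); o=st()
im,d=bot.grab_frame("wrist"); save("w7",im); C=cam("wrist",o)
print(bot.mark_of("wrist","bar_button")[:1],bot.mark_of("wrist","receiver_slot")[:1],proj([*at(49,16.5),50],C))
im,d=bot.grab_frame("side"); save("s7",im); print(bot.mark_of("side","bar_button")[:1],proj([*at(49,16.5),50],cam("side")))
E
python3 n.py
```

```text
-56 False t29.2 s -55.9 lat -1.12 z 208.7 F ax -1.8 lat 1.9 z -2.8 T [-0.51 -0.39  0.06] w 24.2 g 52
-54.5 False t29.5 s -54.3 lat -1.08 z 208.7 F ax -2.2 lat 2.6 z -3.4 T [-0.48 -0.35  0.08] w 24.0 g 52
-53 False t29.8 s -52.2 lat -1.10 z 208.7 F ax -0.7 lat 1.7 z -3.9 T [-0.07 -0.29 -0.09] w 24.3 g 52
-52 False t30.0 s -51.4 lat -1.09 z 208.6 F ax 1.4 lat 1.0 z -3.4 T [ 0.07 -0.36 -0.08] w 24.0 g 52
-51 False t30.3 s -50.8 lat -1.12 z 208.7 F ax 0.2 lat 1.4 z -4.2 T [ 0.04 -0.25 -0.08] w 24.2 g 52
-50 False t30.5 s -49.9 lat -1.11 z 208.6 F ax -0.0 lat 0.3 z -2.9 T [ 0.01 -0.15 -0.04] w 24.3 g 52
-49 False t30.8 s -49.1 lat -1.12 z 208.6 F ax -0.7 lat 0.1 z -3.1 T [-0.1  -0.18 -0.06] w 23.9 g 52
-48 False t31.0 s -48.7 lat -1.14 z 208.7 F ax -2.9 lat 0.8 z -3.4 T [-0.6  0.  -0. ] w 23.6 g 52
 t31.2 s -48.6 lat -1.12 z 208.7 F ax -3.2 lat -0.7 z -2.6 T [-0.78  0.07 -0.02] w 24.3 g 52
[] [{'centre': [294.0, 53.8], 'conf': 0.86}] [296.88311086  52.86074282]
[] [269.41413162 185.56049955]
```

```bash
cat > o.py <<'E'
from h import *
def go(s,f=5):
    p,q=gp(s,53.7,0,-1.0,-.005); r=bot.move_straight(p,feed=10,rot=q,stop_force=f); st(f"{s} {r}"); return r
for s in (-50,-51,-52,-53):
    if go(s): break
go(-50.2,8); bot.wait(.2)
bot.command_gripper(60); p,q=gp(-50.2,140,0,-1.0,-.005); bot.move_straight(p,feed=200); 
p,q=gp(-20,180); bot.move_straight(p,feed=200,rot=q); bot.wait(.4)
o=st(); im,d=bot.grab_frame("wrist"); save("w8",im); C=cam("wrist",o)
print(bot.mark_of("wrist","bar_button")[:1]); u=proj([*at(49,17),50],C); print(u)
P=cloud(d,C); L=(P[...,:2]-M)@RX; S=(P[...,:2]-M)@A
m=(P[...,2]>40)&(P[...,2]<60)&(L>17.5)&(L<28)&(S>20)&(S<70); print(m.sum(), np.percentile(L[m],[50,95]) if m.any() else "", np.percentile(S[m],[5,95]) if m.any() else "")
a,b=max(0,int(u[1])-75),max(0,int(u[0])-100)
cv2.imwrite("pics/v10.png",cv2.resize(im[a:a+150,b:b+200],None,fx=4,fy=4,interpolation=2)[:,:,::-1])
E
python3 o.py
```

```text
-50 False t31.8 s -49.2 lat -1.01 z 208.6 F ax -1.1 lat -0.5 z -2.7 T [-0.24 -0.   -0.05] w 24.0 g 52
-51 False t32.1 s -50.5 lat -0.97 z 208.7 F ax -0.3 lat 0.1 z -1.6 T [-0.02  0.    0.01] w 23.9 g 52
-52 False t32.3 s -52.0 lat -0.99 z 208.7 F ax 0.0 lat -0.4 z -2.6 T [0.01 0.01 0.01] w 24.6 g 52
-53 False t32.6 s -52.5 lat -0.98 z 208.7 F ax 1.9 lat -0.4 z -3.1 T [ 0.37 -0.02 -0.02] w 24.1 g 52
-50.2 False t33.0 s -50.4 lat -1.01 z 208.7 F ax -0.4 lat -0.6 z -2.4 T [-0.04 -0.02 -0.04] w 24.4 g 52
 t35.0 s -20.5 lat -0.11 z 334.5 F ax -0.5 lat -0.6 z 0.2 T [0.01 0.04 0.  ] w 60.1 g 0
[{'centre': [268.3, 110.8], 'conf': 0.83}]
[274.96282899 110.73292939]
30 [18.37952104 18.59515252] [43.05439592 55.89841913]
```

View pics/v10.png

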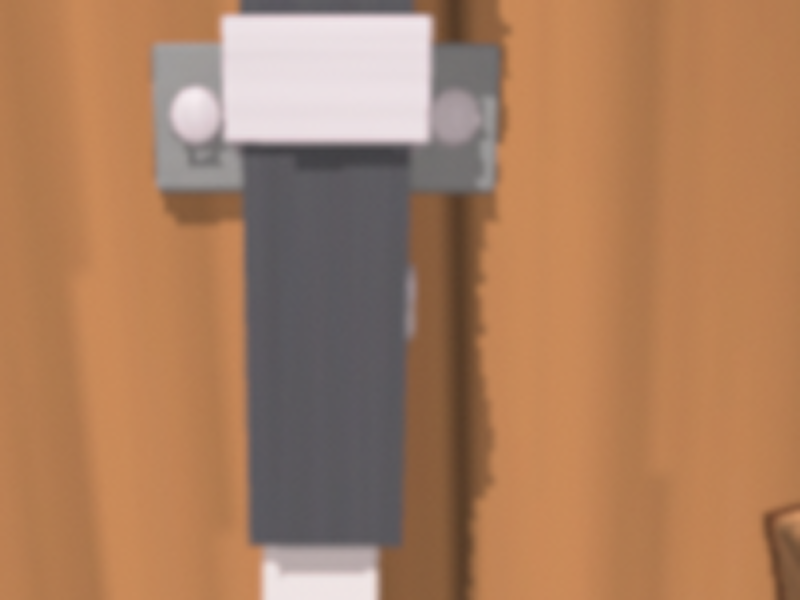

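The view shows the button standing out through the slot at (411,300), about 2 mm proud of the receiver's wall. The bar met a stop both ways about 3 to 4 mm apart, so it is locked, and the gripper is clear.

```bash
python3 -c "
from h import *
print(bot.finish_job())"
```

```text
the job is handed in; nothing more can be done
None
```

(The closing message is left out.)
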